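Refit a power module in a television circuit board

TASK

Refit the missing power module in the socket on the television circuit board: draw back the sliding retainer, take from the parts tray the one module whose base fits the recess closely, turn it so that its cut-off corner matches the filled corner of the recess, and press it home until its base is flush with the socket's rim. Then slide the retainer fully back over the end of the module and let go. Leave the other two modules and everything else on the bench where they are.

Things in the scene. Friction and masses are not known exactly. Their poses are not given: they have to be found in the camera images.
- recess (a point): Centre of the mouth of the recess in the black socket on the circuit board, level with its rim, 34 mm above the bench; z up. The recess is 38 mm (x) by 64 mm (y), 2 mm larger all round than the module's base. Its corner at +x +y is filled by a 12 x 12 mm key block level with the rim. Walls 8 mm thick. Its floor is a brass contact carrier (see carrier), 6 mm below the rim at first.
- board: Green circuit board in its low holder, 170 mm (x) by 220 mm (y), fixed, left or right on the bench, yaw varies. Origin at the centre of its underside; the recess is centred at y = +20 mm, axes parallel. Components up to 48 mm above the bench stand round the socket, at least 48 mm from the recess's centre in x wherever they are higher than its rim and beside it.
- retainer_tab (a point): Top centre of the steel tab of the sliding retainer: 24 mm (x) by 10 mm (y) by 22 mm high, axes as the recess. It stands on a 3 mm blade, 30 mm wide, which slides 2.5 mm above the socket's rim; the blade's tip is 28 mm from the tab's centre towards the recess. Closed, the tab is 48 mm from the recess's centre on its -y side and the blade covers the last 12 mm of the recess
- retainer (a joint): Slide of the retainer in m: 0 fully closed over the recess's -y end, 0.020 fully drawn back along the recess's -y (the blade is then 8 mm clear of the recess). Held by about 2.5 N of friction; stays where it is left. It starts closed or nearly so.
- carrier (a joint): Depth in m to which the brass contact carrier, the recess's floor, has been pressed: 0 up (6 mm below the rim), 0.006 fully down (12 mm below the rim; a module on it is then flush). It sinks stiffly, at about 6 N, and stays where it is left
- module_a: The module that fits: black base 34 mm (x) by 60 mm (y), 12 mm high, its corner at +x +y cut away by 12 x 12 mm; on its middle a finned aluminium heat sink 22 mm (x) by 28 mm (y), 24 mm high, top 36 mm above the underside. Origin at the centre of the underside of the 34 x 60 outline, z up. About 90 g. Once seated its axes lie along those of the recess.
- module_b: Module that does not fit: as module_a but its base is 46 mm (x) by 60 mm (y), too wide. Leave it.
- module_c: Module that does not fit: as module_a but its base is 34 mm (x) by 44 mm (y), too short. Leave it.
- tray: Grey parts tray on the other side of the bench from the board, 170 mm (x) by 260 mm (y), 4 mm thick floor with a 10 mm high rim; fixed. Origin at the centre of its underside. The three modules lie in it, about 100 mm apart.
- capacitor: Black capacitor standing in the tray, 20 mm in diameter, 30 mm high; origin at the centre of its underside. Leave it.
- coil: Copper ring coil in the tray, 26 mm across, 11 mm high; origin at the centre of its underside. Leave it.
- relay: White relay in the tray, 18 x 16 x 18 mm; origin at the centre of its underside. Leave it.
- flux_tin: Flux tin standing on the bench between board and tray, 42 mm in diameter, 80 mm high; origin at the centre of its underside. Leave it.
- tape_roll: Roll of tape lying beyond, 68 mm across, 19 mm high; origin at the centre of its underside. Leave it.
- screwdriver: Screwdriver lying beyond the board or tray. Leave it.
- spray: Spray can standing at the left, 52 mm in diameter, 170 mm high; origin at the centre of its underside. Leave it.
There are look-alikes about, which are no part of the job. What is shaped like the module_a but purple is not meant.

How it is judged:
By the outcome, as a careful person would: the job done as asked, in the order asked, and still so for the second after the job is handed in, with the robot touching nothing.
It also fails if it takes over 61 s, if anything falls off the work surface, if the arm or the gripper's body presses on something with over 40 N, if the wrist force passes 120 N, or if a joint passes its speed limit or range.

ROBOT

A 6-joint arm with a two-finger parallel gripper is mounted at the origin on the work surface. World frame = base frame: x ahead of the robot, y to its left, z up, the work surface at z = 0. Lengths are in m, angles in rad, forces in N, time in s.
With the tool pointing down it reaches from about 0.3 to 0.875 m from the base axis. Payload 4.2 kg.
Tool frame: the origin (TCP) lies midway between the tips of the shut fingers; the grasp point (between the pads) lies 19 mm behind it; z points along the fingers, y is the line along which they close (so a half turn about z gives the same grasp; the last joint's range is limited). The gripper opens to 85 mm and grips with 20 to 120 N. Pads are 22 mm wide; open, the fingers measure 114 mm over their backs; the gripper's body (76 mm by 85 mm) begins 54 mm behind the grasp point. The pads swing forward as they close: fully open they stand 13 mm farther back than shut.
Start: joints at [1.231, 0.32, 1.565, -0, 1.257, -0.02], TCP at [0.181, 0.546, 0.204] pointing down, gripper open.
Joint ranges: [-3.11, 3.11], [-0.84, 2.01], [0.21, 2.61], [-1.34, 4.49], [0.05, 2.63], [-2.56, 2.56]. Speed limits (rad/s): [2.57, 2.57, 3.14, 3.14, 3.14, 3.14].

INTERFACE

Orientations are given as [roll, pitch, yaw] about the fixed x, y, z axes, in that order (R = Rz(yaw) Ry(pitch) Rx(roll)).
In Python, from station import * gives the robot as it stands.
- The arm moves only by the tool arm_command, never from a script. Its arguments are lists of equal length, an entry for each row: "offset": the shift along the tool's x, y, z each as a share of 30 mm, from -1 to 1, a list of three; "rotation": the turn, a rotation vector about the tool's x, y, z each as a share of 6 degrees, from -1 to 1, a list of three; "hand": the closure, from 0 (fully open) to 1 (shut). A call has 1 to 20 rows; each row shifts and turns the commanded pose from where the row before left it, along the tool's axes as they then stand; what a row does not reach is not made up. A row lasts 1/12 s, in which the tool goes at most 41.7 mm and 7.16 degrees, less where a joint would pass 70% of its speed; a pose out of reach is approached as far as the arm can. A call with a number of a shift or a turn outside -1 to 1 is refused whole. A call with a gripper value outside its range is refused whole. The fingers move at their own pace and stop on an object; "newtons" is the grip in N (left out, the last holds). Time passes only in rows, so rows that do not move let the fingers close. It gives the time, the measured TCP pose, the force, the opening and the grip force at its end, in the units of the state.
- get_state(): the state, without advancing time (a new reading comes with each control period).
- grab_frame(name): name is "scene" or "top"; returns a dict with "img" (420x560x3 uint8, red, green, blue), "depth" (420x560 float32, m along the optical axis (not along the pixel's ray), 0 where there is no reading), "fx", "fy", "cx", "cy" (pixels), "R" (3x3) and "t" (3): a world point X has camera coordinates R X + t. Camera axes: x right, y down, z forward; pixel columns grow to the right and rows downward; lengths in m; the calibration is good to about 2 mm. A picture is of the moment at which its call begins.
- close_job(): hands the job in; it is judged then, once.
The state is a dict: "time": time; "joint_positions": joint angles; "qvel": joint speeds; "joint_efforts": joint torques, N m; "tcp_pos": TCP position; "eef_rot": TCP orientation; "contact_force": force on the tool from outside, world axes, zero at the start; "torque": the same for the moment, N m; "opening": opening from 0.0 (shut) to 1.0 (fully open); "grip_force": force on a finger pad.
Only numpy, scipy, OpenCV 4.12 (cv2) and the standard library are available. Lean on these libraries where they do the work, as an engineer would, in place of code of your own. Each camera call takes 0.05 s, during which the arm holds its last target. There are 200 camera calls.

## Working session

There is one attempt and no reset: what is moved stays moved. The work goes in short steps, Python scripts to look and compute and a tool call to move; the robot and the scene stay as the last step left them, time stands still between calls to the robot, and variables do not carry over. Pictures are saved under pics/ and viewed, at most 14 in all, crops included, and the job is handed in when it is done.

Besides the shell and the picture viewer there is one more tool, called after ">>>" in YAML: its name, and indented under it one key for each argument. arm_command: Moves the arm, as the interface text tells. Its arguments: {"type":"object","properties":{"offset":{"type":"array","items":{"type":"array","items":{"type":"number","minimum":-1,"maximum":1}}},"rotation":{"type":"array","items":{"type":"array","items":{"type":"number","minimum":-1,"maximum":1}}},"hand":{"type":"array","items":{"type":"number"}},"newtons":{"type":"number"}},"required":["offset","rotation","hand"]}

```bash
mkdir -p pics
python3 - <<'E'
from station import *
import cv2,numpy as np,pickle
for n in("top","scene"):
    f=grab_frame(n); pickle.dump(f,open(n+'.pkl','wb'))
    cv2.imwrite(f'pics/{n}0.png',cv2.resize(f['img'][:,:,::-1],(800,600),interpolation=cv2.INTER_CUBIC))
    R=np.array(f['R']);print(n,f['fx'],f['cx'],f['cy'],(-R.T@f['t']).round(3),R.round(3).tolist())
print(get_state())
E
```

```text
top 446.6459572189308 277.41665650713117 201.66011338137824 [0.42  0.091 1.134] [[0.023, -1.0, 0.006], [-0.993, -0.023, -0.12], [0.12, -0.003, -0.993]]
scene 472.1951199998614 279.4350714841431 209.94745914331958 [ 1.18  -0.453  0.605] [[0.625, 0.78, 0.019], [0.419, -0.315, -0.851], [-0.658, 0.54, -0.524]]
{'time': 0.1, 'joint_positions': array([ 1.23102521e+00,  3.20237206e-01,  1.56550440e+00, -5.21389338e-06,
        1.25742247e+00, -2.00110147e-02]), 'qvel': array([ 0.00066349, -0.0008677 , -0.00324306,  0.00011867,  0.00146143,
        0.0016517 ]), 'joint_efforts': array([ 2.39100473e-04, -4.16412199e+01, -2.34700423e+01, -1.77145289e-04,
        4.93292857e-03, -6.12785001e-06]), 'tcp_pos': array([0.18060155, 0.54542657, 0.2036815 ]), 'eef_rot': array([-3.14002145e+00, -2.64870721e-05,  2.82183414e+00]), 'contact_force': array([ 0.61199757, -0.20372146, -0.20085325]), 'torque': array([ 0.00758967, -0.0014442 ,  0.00080235]), 'grip_force': 0.0, 'opening': 0.999273497796691}
```

View pics/top0.png

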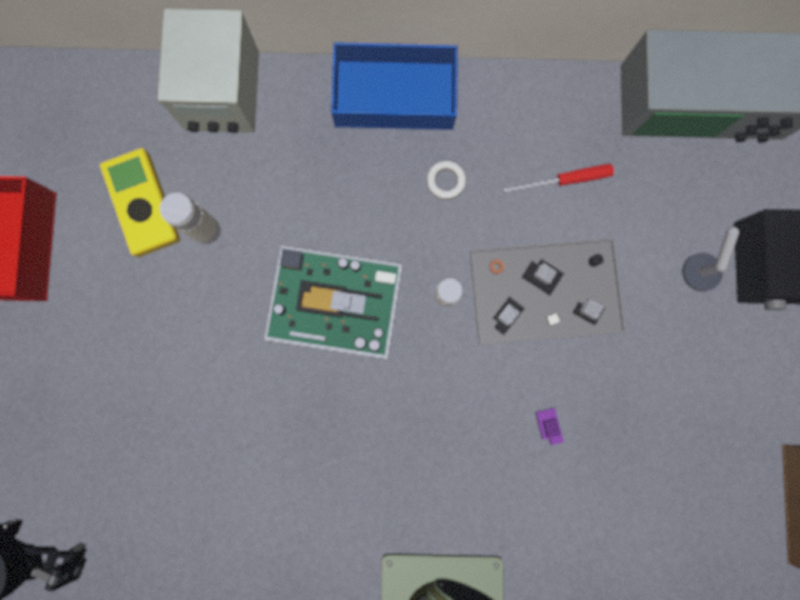

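View pics/scene0.png

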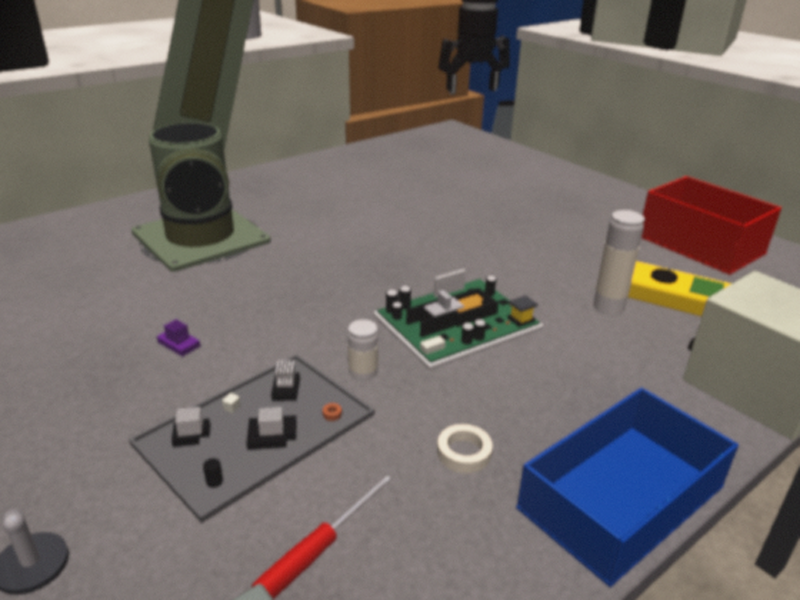

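The top view shows the board at (333,302), with the orange carrier at about (320,298) and the retainer to its right at (348,302). The tray at (547,292) holds three dark modules: (508,315), (543,276) and (590,310). The purple look-alike is at (549,426). I'll enlarge both regions.

Run:
```python
import cv2,numpy as np,pickle
f=pickle.load(open('top.pkl','rb'));g=f['img'][:,:,::-1]
def grid(x0,y0,w,h,s):
    c=cv2.resize(g[y0:y0+h,x0:x0+w],None,fx=s,fy=s,interpolation=cv2.INTER_CUBIC)
    c=np.clip(c.astype(float)*1.5,0,255).astype(np.uint8)
    for x in range(x0,x0+w,10):cv2.putText(c,str(x),((x-x0)*s,8),0,.3,(255,255,255));cv2.line(c,((x-x0)*s,10),((x-x0)*s,16),(255,255,255))
    for y in range(y0,y0+h,10):cv2.putText(c,str(y),(0,(y-y0)*s+4),0,.3,(255,255,255))
    return c
cv2.imwrite('pics/tray.png',grid(328,166,110,78,7))
cv2.imwrite('pics/board.png',grid(184,168,100,85,7))
```

```text
(no output)
```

View pics/tray.png

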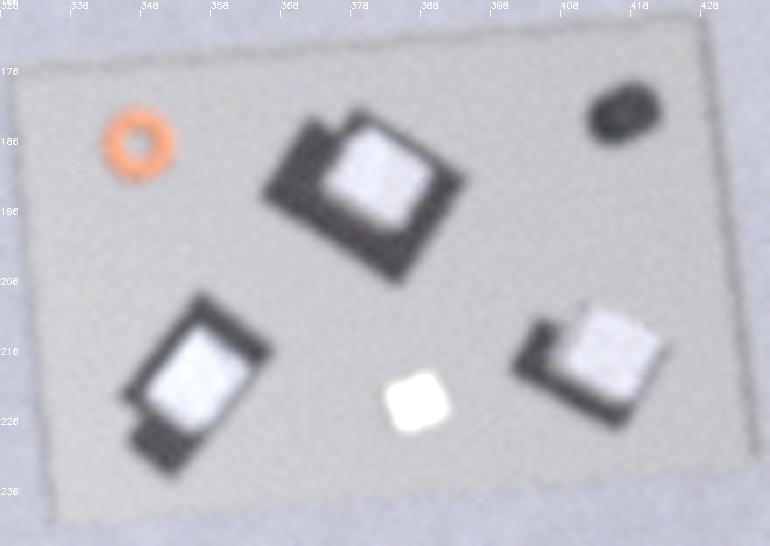

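View pics/board.png

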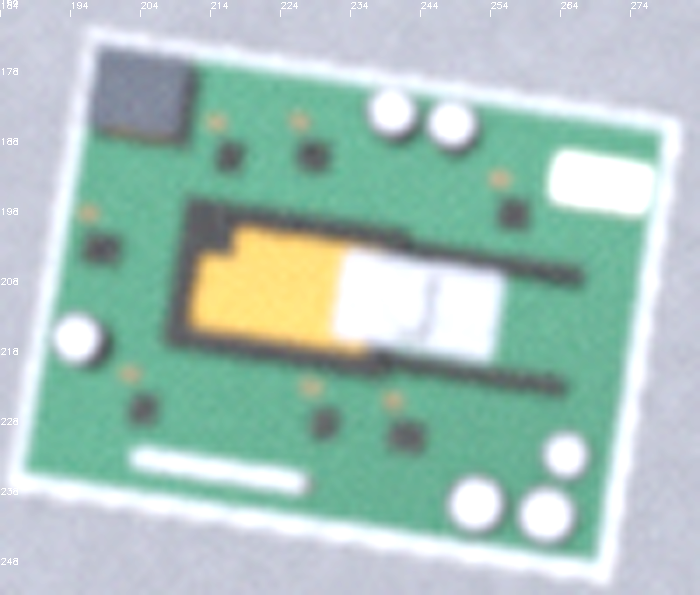

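The modules, in 560-wide pixels:
- **(356,220):** narrow and long, about 34x60, so this is module_a. Its cut corner is at the lower left.
- **(380,193):** clearly wider, so module_b.
- **(413,217):** short, so module_c.

The enlarged crop confirms this. On the board, the recess's key block is at the upper-left corner (214,200). The tab and blade lie to its right, with the tab near (245,211). Next I'll measure.

```bash
cat > h.py <<'E'
import cv2,numpy as np,pickle
def ray(f,p,z):
    p=np.atleast_2d(p).astype(float);R=np.array(f['R']);C=-R.T@np.array(f['t'])
    d=np.c_[(p[:,0]-f['cx'])/f['fx'],(p[:,1]-f['cy'])/f['fy'],np.ones(len(p))]@R
    return (C+d*((z-C[2])/d[:,2])[:,None])[:,:2]
def contour(score,thr,x0,y0,w,h,s=8):
    """subpixel contour of the largest blob with score>thr, in image pixels"""
    c=cv2.resize(score[y0:y0+h,x0:x0+w].astype(np.float32),None,fx=s,fy=s,interpolation=cv2.INTER_CUBIC)
    k=max(cv2.findContours((c>thr).astype(np.uint8),cv2.RETR_EXTERNAL,cv2.CHAIN_APPROX_NONE)[0],key=cv2.contourArea)
    return (k[:,0]+.5)/s-.5+[x0,y0]
def edge(P,c,yaw,ax,sg,lo,hi,far):
    """points P (m) in frame (c,yaw): those with along-coordinate in lo..hi, and sg*across>far: median across and tilt"""
    ex=np.array([np.cos(yaw),np.sin(yaw)]);ey=np.array([-ex[1],ex[0]]);q=np.c_[(P-c)@ex,(P-c)@ey]*1e3
    a,b=q[:,ax],q[:,1-ax];m=(b>lo)&(b<hi)&(sg*a>far)
    if m.sum()<5:return None
    k=np.polyfit(b[m],a[m],1);return round(np.median(a[m]),2),round(np.degrees(k[0])*(-1 if ax==0 else 1),2),int(m.sum())
E
python3 - <<'E'
from h import *
f=pickle.load(open('top.pkl','rb'));I=f['img'].astype(float);g=I.mean(2)
# depth heights
R=np.array(f['R']);t=np.array(f['t'])
def height(u,v):
    d=np.median(f['depth'][v-1:v+2,u-1:u+2]);X=R.T@(np.array([(u-f['cx'])/f['fx'],(v-f['cy'])/f['fy'],1])*d-t);return X.round(4)
for n,p in dict(A=(356,219),sinkB=(382,191),tray=(370,215),carrier=(223,210),board=(215,222),tab=(240,210),blade=(250,212),bench=(300,300),tin=(314,203)).items():print(n,height(*p))
tr=np.median(g[180:185,395:405]);print('tray grey',tr,'dark',g[228:231,350:353].mean())
s=np.abs(g-tr);s=np.where(g<tr,tr-g,(g-tr)*1.0)
K=contour(s,tr/2-15,340,200,32,38);r=cv2.minAreaRect(ray(f,K,.016).astype(np.float32));print('A rect',r)
c=np.array(r[0]);
yaw=np.radians(57)
for it in range(3):
  print('A frame',c.round(4),np.degrees(yaw).round(2))
  P4,P16=ray(f,K,.004),ray(f,K,.016)
  px=edge(P4,c,yaw,0,1,-24,14,8);py=edge(P4,c,yaw,1,1,-12,2,20);ny=edge(P16,c,yaw,1,-1,-12,12,20);nx=edge(P16,c,yaw,0,-1,-24,24,8)
  print(px,nx,py,ny)
  ex=np.array([np.cos(yaw),np.sin(yaw)]);ey=np.array([-ex[1],ex[0]])
  c=c+ex*(px[0]-17)/1e3+ey*(py[0]+ny[0])/2e3;yaw+=np.radians(px[1])
# recess
o=I[:,:,0]-I[:,:,2];print('orange',np.median(o[205:212,218:226]))
K=contour(o,np.median(o[205:212,218:226])/2,205,192,40,35)
c=ray(f,[[224,208]],.034)[0];yaw=np.radians(-10)
for it in range(4):
  P28,P34=ray(f,K,.028),ray(f,K,.034)
  print('R frame',c.round(4),np.degrees(yaw).round(2))
  px=edge(P28,c,yaw,0,1,-10,14,10);nx=edge(P34,c,yaw,0,-1,-10,26,10);py=edge(P28,c,yaw,1,1,-14,3,24);by=edge(P34,c,yaw,1,-1,-10,10,0)
  print(px,nx,py,by)
  ex=np.array([np.cos(yaw),np.sin(yaw)]);ey=np.array([-ex[1],ex[0]])
  c=c+ex*(px[0]+nx[0])/2e3+ey*(py[0]-32)/1e3;yaw+=np.radians((px[1]+nx[1])/2)
E
```

```text
A [ 0.5141 -0.1068  0.0355]
sinkB [ 0.5856 -0.1716  0.0346]
tray [ 0.528  -0.1486  0.0013]
carrier [0.5295 0.2229 0.0283]
board [0.5004 0.244  0.0109]
tab [0.5294 0.1798 0.0392]
blade [0.5249 0.155  0.0403]
bench [ 0.3113  0.0261 -0.0011]
tin [0.5462 0.0012 0.0793]
tray grey 134.16666666666669 dark 59.70370370370371
A rect ((0.5116209983825684, -0.10567590594291687), (0.03166097030043602, 0.058233581483364105), 52.62458038330078)
A frame [ 0.5116 -0.1057] 57.0
(np.float64(12.43), np.float64(-2.43), 203) (np.float64(-13.82), np.float64(-1.05), 82) (np.float64(27.47), np.float64(-5.46), 36) (np.float64(-27.93), np.float64(-4.3), 122)
A frame [ 0.5093 -0.1096] 54.57
(np.float64(16.08), np.float64(-1.41), 220) (np.float64(-10.28), np.float64(-0.54), 55) (np.float64(27.55), np.float64(21.17), 50) (np.float64(-23.3), np.float64(-2.4), 135)
A frame [ 0.5071 -0.1092] 53.16
(np.float64(16.99), np.float64(4.8), 226) (np.float64(-9.7), np.float64(0.82), 48) (np.float64(25.44), np.float64(14.92), 44) (np.float64(-26.8), np.float64(-1.4), 130)
orange 96.0
R frame [0.5339 0.22  ] -10.0
(np.float64(18.3), np.float64(3.31), 76) (np.float64(-20.82), np.float64(2.62), 115) (np.float64(31.55), np.float64(-0.09), 53) (np.float64(-18.8), np.float64(2.83), 64)
R frame [0.5326 0.2197] -7.04
(np.float64(19.63), np.float64(0.37), 76) (np.float64(-19.12), np.float64(-0.35), 114) (np.float64(32.26), np.float64(-1.64), 54) (np.float64(-18.34), np.float64(-0.09), 64)
R frame [0.5329 0.22  ] -7.02
(np.float64(19.38), np.float64(0.36), 76) (np.float64(-19.37), np.float64(-0.36), 115) (np.float64(32.0), np.float64(-1.87), 54) (np.float64(-18.6), np.float64(-0.15), 64)
R frame [0.5329 0.22  ] -7.02
(np.float64(19.37), np.float64(0.36), 76) (np.float64(-19.38), np.float64(-0.36), 115) (np.float64(32.0), np.float64(-1.87), 54) (np.float64(-18.6), np.float64(-0.15), 64)
```

Run:
```python
from h import *
f=pickle.load(open('top.pkl','rb'));I=f['img'].astype(float);g=I.mean(2)
print([round(float(np.median(g[v:v+3,u:u+3])),0) for u,v in((335,200),(345,210),(365,235),(372,210))])
s=np.abs(g-133)
K=contour(s,36,340,200,32,38);c,wh,a=cv2.minAreaRect(ray(f,K,.016).astype(np.float32));print('A rect',c,wh,a)
c=np.array(c);yaw=np.radians(a if wh[0]<wh[1] else a-90)
P4,P16=ray(f,K,.004),ray(f,K,.016)
for yy in (yaw,yaw+np.radians(1.5)):
  for n,P,ax,sg,lo,hi,far in(('+x',P4,0,1,-22,12,10),('-x',P16,0,-1,-22,24,10),('+y',P4,1,1,-12,1,24),('-y',P16,1,-1,-12,12,22),('notch y',P4,1,1,9,14,10),('notch x',P4,0,1,23,27,-5)):
    print(n,edge(P,c,yy,ax,sg,lo,hi,far))
# sink: bright top; 
K=contour(g,170,340,200,32,38);print('sink@40',cv2.minAreaRect(ray(f,K,.040).astype(np.float32)))
# tab: print blob of bright white around blade
b=I.min(2);print(b[204:220:3,230:258].astype(int))
```

```text
[140.0, 140.0, 139.0, 137.0]
A rect (0.5116310715675354, -0.1056690439581871) (0.033859118819236755, 0.0605899840593338) 52.55644989013672
+x (np.float64(15.31), np.float64(-0.22), 155)
-x (np.float64(-15.88), np.float64(3.04), 78)
+y (np.float64(28.09), np.float64(-2.23), 33)
-y (np.float64(-29.89), np.float64(0.64), 66)
notch y (np.float64(15.99), np.float64(27.11), 13)
notch x (np.float64(3.18), np.float64(28.88), 14)
+x (np.float64(15.19), np.float64(-0.02), 150)
-x (np.float64(-15.92), np.float64(1.7), 79)
+y (np.float64(28.28), np.float64(-3.26), 33)
-y (np.float64(-29.86), np.float64(-0.99), 66)
notch y (np.float64(15.72), np.float64(-1.08), 12)
notch x (np.float64(3.84), np.float64(27.07), 14)
sink@40 ((0.5168677568435669, -0.10247232019901276), (0.0061180773191154, 0.013435560278594494), 59.54035186767578)
[[ 84  88 109 140 162 159 154 147 137 124 111 103  88  82  72  70  72  69
   65  66  66  65  64  64  67  69  68  68]
 [ 90  99 139 172 174 173 173 173 174 173 171 169 169 172 166 157 156 163
  164 161 159 152 153 149 143 117  83  62]
 [ 89 111 153 173 173 173 172 173 170 173 175 174 175 172 161 149 160 169
  174 173 174 174 172 172 162 134  96  75]
 [ 98 135 170 171 172 173 171 170 170 168 168 172 170 167 155 150 161 168
  169 171 171 171 170 170 154 115  83  69]
 [ 88 106 131 145 148 151 151 150 153 156 151 147 147 148 146 161 167 173
  172 170 171 169 168 163 136  97  75  72]
 [ 66  66  68  69  67  67  68  64  55  57  62  64  70  73  75  78  84  90
   95 106 113 120 122 120  96  80  69  72]]
```

```bash
cat >> h.py <<'E'
RC=np.array([.5329,.2200]);RY=np.radians(-7.0)
def rec(x,y):return RC+np.array([[np.cos(RY),-np.sin(RY)],[np.sin(RY),np.cos(RY)]])@[x,y]
def plan(xy,z,yawdeg):
    from station import get_state
    from scipy.spatial.transform import Rotation as Q
    s=get_state();A=Q.from_euler('xyz',s['eef_rot']);B=Q.from_euler('xyz',[np.pi,0,np.radians(yawdeg)])
    print('at',s['tcp_pos'].round(4),'yaw',np.degrees(s['eef_rot'][2]).round(2),'F',s['contact_force'].round(1),'open',round(s['opening'],3),'grip',round(s['grip_force'],1),'t',round(s['time'],2))
    print('turn/6deg',np.round(np.degrees((A.inv()*B).as_rotvec())/6,3),'shift/30mm',np.round(B.inv().apply(np.r_[xy,z]-s['tcp_pos'])/.03,3))
E
python3 -c "
from h import *
print(rec(0,-47.5e-3));plan(rec(0,-.0475),.105,173)"
```

```text
[0.52711121 0.17285406]
at [0.1806 0.5454 0.2037] yaw 161.68 F [ 0.6 -0.2 -0.2] open 0.999 grip 0.0 t 0.1
turn/6deg [-0.015 -0.002 -1.887] shift/30mm [-12.978 -10.919   3.289]
```

>>> arm_command:
  offset:
    - [0,0,0]
    - [0,0,0]
    - [-0.72,-0.605,0]
    - [-0.72,-0.605,0]
    - [-0.72,-0.605,0]
    - [-0.72,-0.605,0]
    - [-0.72,-0.605,0.1]
    - [-0.72,-0.605,0.2]
    - [-0.72,-0.605,0.2]
    - [-0.72,-0.605,0.2]
    - [-0.72,-0.605,0.2]
    - [-0.72,-0.605,0.2]
    - [-0.72,-0.605,0.3]
    - [-0.72,-0.605,0.3]
    - [-0.72,-0.605,0.3]
    - [-0.72,-0.605,0.3]
    - [-0.72,-0.605,0.3]
    - [-0.72,-0.605,0.3]
    - [-0.72,-0.605,0.3]
    - [-0.02,-0.03,0.1]
  rotation:
    - [0,0,-0.94]
    - [0,0,-0.94]
    - [0,0,0]
    - [0,0,0]
    - [0,0,0]
    - [0,0,0]
    - [0,0,0]
    - [0,0,0]
    - [0,0,0]
    - [0,0,0]
    - [0,0,0]
    - [0,0,0]
    - [0,0,0]
    - [0,0,0]
    - [0,0,0]
    - [0,0,0]
    - [0,0,0]
    - [0,0,0]
    - [0,0,0]
    - [0,0,0]
  hand: [0.5,0.5,0.5,0.5,0.5,0.5,0.5,0.5,0.5,0.5,0.5,0.5,0.5,0.5,0.5,0.5,0.5,0.5,0.5,0.5]
  newtons: 30

```text
time: 1.77
tcp_pos: [0.51, 0.1904, 0.1038]
eef_rot: [-3.14, -0.0, 3.015]
contact_force: [0.4, -0.9, 0.3]
opening: 0.497
grip_force: 0.0
```

```bash
python3 -c "
from h import *
plan(rec(0,-.0475),.044,173)
from station import *
f=grab_frame('scene');pickle.dump(f,open('s1.pkl','wb'))
cv2.imwrite('pics/s1.png',cv2.resize(f['img'][140:290,220:420,::-1],(800,600),interpolation=cv2.INTER_CUBIC))"
```

```text
at [0.51   0.1904 0.1038] yaw 172.76 F [ 0.4 -0.9  0.3] open 0.497 grip 0.0 t 1.77
turn/6deg [-0.018 -0.001 -0.04 ] shift/30mm [-0.636 -0.511  1.993]
```

View pics/s1.png

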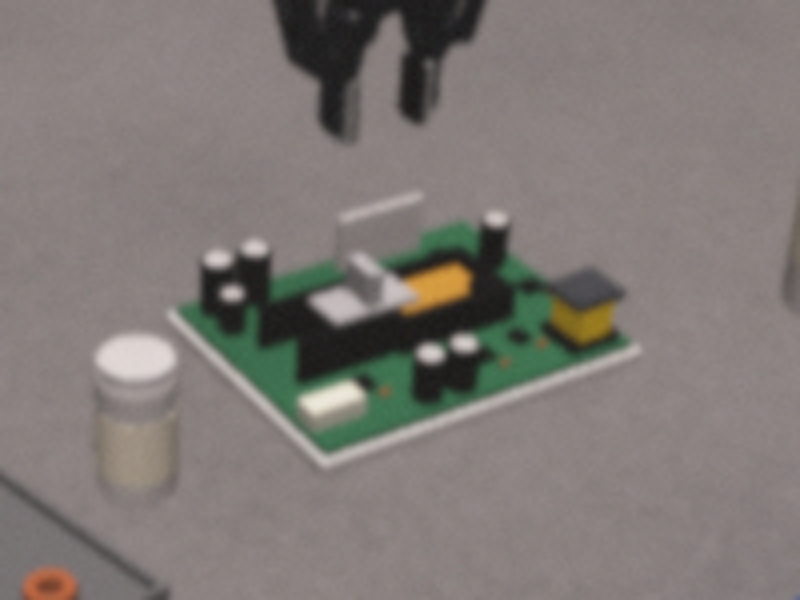

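The gripper is above the tab, which shows clearly at crop (365,265), and the space around it is free. I'll check the tab position in this view while planning the descent.

>>> arm_command:
  offset:
    - [-0.2,-0.1,0]
    - [0,0,0]
  rotation:
    - [0,0,0]
    - [0,0,0]
  hand: [0.5,0.5]

```text
time: 1.98
tcp_pos: [0.5139, 0.1901, 0.1056]
eef_rot: [3.141, 0.001, 3.019]
contact_force: [0.3, -0.0, -0.5]
opening: 0.498
grip_force: 0.0
```

```bash
python3 -c "
from h import *
f=pickle.load(open('s1.pkl','rb'));print('tab from scene',ray(f,[[220+365/4,140+266/4]],.0615),rec(0,-.0475))
plan(rec(0,-.0475),.044,173)"
```

```text
tab from scene [[0.52895307 0.17245686]] [0.52711121 0.17285406]
at [0.5139 0.1901 0.1056] yaw 172.97 F [ 0.3 -0.  -0.5] open 0.498 grip 0.0 t 1.98
turn/6deg [ 0.003  0.006 -0.005] shift/30mm [-0.508 -0.518  2.053]
```

>>> arm_command:
  offset:
    - [-0.3,-0.26,0]
    - [-0.24,-0.26,0.3]
    - [0,0,0.5]
    - [0,0,0.5]
    - [0,0,0.5]
    - [0,0,0.25]
    - [0,0,0]
    - [0,0,0]
  rotation:
    - [0,0,0]
    - [0,0,0]
    - [0,0,0]
    - [0,0,0]
    - [0,0,0]
    - [0,0,0]
    - [0,0,0]
    - [0,0,0]
  hand: [0.5,0.5,0.5,0.5,0.5,0.5,0.5,0.5]

```text
time: 2.65
tcp_pos: [0.5277, 0.1724, 0.0438]
eef_rot: [-3.141, -0.0, 3.019]
contact_force: [0.2, -0.0, 0.2]
opening: 0.499
grip_force: 0.0
```

```bash
python3 -c "
from h import *
plan(rec(0,-.0475),.044,173)"
```

```text
at [0.5277 0.1724 0.0438] yaw 172.97 F [ 0.2 -0.   0.2] open 0.499 grip 0.0 t 2.65
turn/6deg [-0.001 -0.002 -0.005] shift/30mm [ 0.022  0.013 -0.007]
```

Descent is accurate. Now I'll close on the tab.

>>> arm_command:
  offset:
    - [0,0,0]
    - [0,0,0]
    - [0,0,0]
    - [0,0,0]
    - [0,0,0]
    - [0,0,0]
    - [0,0,0]
    - [0,0,0]
  rotation:
    - [0,0,0]
    - [0,0,0]
    - [0,0,0]
    - [0,0,0]
    - [0,0,0]
    - [0,0,0]
    - [0,0,0]
    - [0,0,0]
  hand: [1,1,1,1,1,1,1,1]
  newtons: 30

```text
time: 3.32
tcp_pos: [0.5276, 0.1725, 0.0439]
eef_rot: [3.141, 0.0, 3.019]
contact_force: [-0.4, 0.0, 0.4]
opening: -0.003
grip_force: 0.0
```

Opening is 0, so nothing is between the fingers and I need to look.

```bash
python3 -c "
from h import *
from station import *
f=grab_frame('scene');pickle.dump(f,open('s2.pkl','wb'));t=grab_frame('top');pickle.dump(t,open('t2.pkl','wb'))
a=cv2.resize(f['img'][155:275,255:355,::-1],(500,600),interpolation=cv2.INTER_CUBIC)
b=cv2.resize(t['img'][170:250,215:255,::-1],(300,600),interpolation=cv2.INTER_CUBIC)
cv2.imwrite('pics/s2.png',np.hstack([a,b]))"
```

```text
(no output)
```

View pics/s2.png

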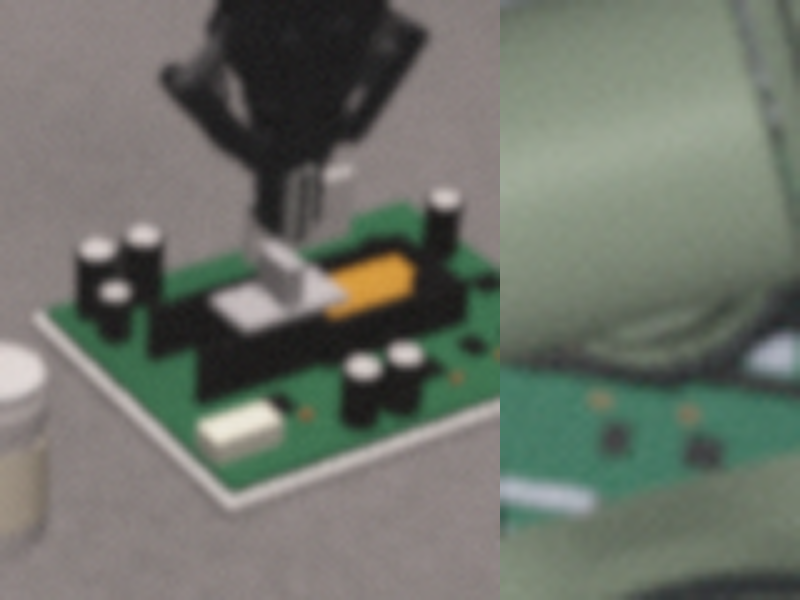

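```bash
python3 -c "
from h import *
f=pickle.load(open('s2.pkl','rb'));R=np.array(f['R']);t=np.array(f['t'])
def pr(X):
    c=R@X+t;return (f['fx']*c[0]/c[2]+f['cx'],f['fy']*c[1]/c[2]+f['cy'],c[2])
for n,X in dict(tcp=(.5276,.1725,.0439),rc=(*RC,.034),tabtop=(*rec(0,-.048),.0615)).items():
    u,v,d=pr(np.array(X));print(n,round(u,1),round(v,1),'crop',(u-255)*5,(v-155)*5,'d',d)
def pt(u,v):
    d=np.median(f['depth'][v-1:v+2,u-1:u+2]);return (R.T@(np.array([(u-f['cx'])/f['fx'],(v-f['cy'])/f['fy'],1])*d-t)).round(4),d
for n,p in dict(fingertip=(310,197),finger2=(316,197),tabface=(312,211),blade=(322,213),orange=(330,211),rear=(304,216),tin=(255,223)).items():print(n,p,pt(*p))
i=f['depth'][192:216:2,300:326:2];print((i*1000).astype(int))
t0=pickle.load(open('top.pkl','rb'));R=np.array(t0['R']);t=np.array(t0['t'])
print('top tab',pr.__name__)
f=t0
for X in ((*rec(-.012,-.043),.0615),(*rec(.012,-.043),.0615),(*rec(.012,-.053),.0615)):print(pr(np.array(X)))
"
```

```text
tcp 310.4 212.9 crop 277.1714984589741 289.69993666966343 d 1.061499513223482
rc 327.1 211.0 crop 360.4238155933268 279.98252631889625 d 1.0888575418959847
tabtop 310.6 206.2 crop 278.22783304339055 255.79925599766213 d 1.0525587619088919
fingertip (310, 197) (array([0.5331, 0.1629, 0.0912]), np.float32(1.0278515))
finger2 (316, 197) (array([0.5389, 0.1754, 0.0895]), np.float32(1.0316641))
tabface (312, 211) (array([0.5373, 0.1676, 0.0557]), np.float32(1.0462767))
blade (322, 213) (array([0.5418, 0.1949, 0.0424]), np.float32(1.0650103))
orange (330, 211) (array([0.5335, 0.229 , 0.031 ]), np.float32(1.0948932))
rear (304, 216) (array([0.5268, 0.1541, 0.0423]), np.float32(1.052932))
tin (255, 223) (array([0.5352, 0.0131, 0.0837]), np.float32(0.9495361))
[[1225 1228 1228 1030 1022 1019 1024 1020 1026 1035 1142 1142 1149]
 [1221 1216 1118 1033 1027 1022 1023 1022 1027 1035 1143 1145 1155]
 [1210 1208 1123 1037 1025 1025 1028 1025 1030 1038 1149 1148 1159]
 [1197 1197 1126 1038 1031 1029 1028 1026 1033 1044 1149 1154 1153]
 [1188 1187 1128 1128 1032 1030 1031 1035 1034 1148 1152 1157 1163]
 [1179 1179 1127 1135 1133 1037 1035 1032 1041 1151 1155 1159 1162]
 [1171 1174 1132 1132 1056 1058 1053 1149 1152 1154 1148 1154 1107]
 [1145 1143 1139 1137 1053 1046 1050 1046 1144 1101 1102 1102 1100]
 [1135 1133 1133 1133 1054 1049 1042 1045 1081 1097 1098 1102 1105]
 [1124 1074 1075 1064 1057 1050 1043 1045 1074 1072 1073 1096 1097]
 [1070 1067 1067 1066 1058 1054 1045 1049 1067 1068 1066 1068 1086]
 [1059 1058 1061 1061 1055 1056 1050 1053 1061 1061 1060 1061 1067]]
top tab pr
(np.float64(239.52372656346992), np.float64(214.6922217106591), np.float64(1.0762149785827797))
(np.float64(241.05813019836248), np.float64(204.89968160402492), np.float64(1.0790842166776462))
(np.float64(245.1502980781185), np.float64(205.49586326250048), np.float64(1.0789652489266333))
```

```bash
python3 -c "
from h import *
def pr(f,X):
    c=np.array(f['R'])@X+np.array(f['t']);return np.round((f['fx']*c[0]/c[2]+f['cx'],f['fy']*c[1]/c[2]+f['cy'],c[2]),3)
s0,s1,s2=[pickle.load(open(n+'.pkl','rb')) for n in('scene','s1','s2')]
for f,X in((s0,(.1806,.5454,.2037)),(s1,(.51,.1904,.1038)),(s2,(.5276,.1725,.0439))):
    print([pr(f,np.array(X)+[0,0,d]) for d in(0,.013,.03)])
d=s1['depth'];print((d[166:182:2,298:334:2]*1000).astype(int))
print((s0['depth'][56:72:2,306:366:4]*1000).astype(int))
"
```

```text
[array([328.715,  78.339,   1.408]), array([329.039,  73.968,   1.401]), array([329.468,  68.187,   1.392])]
[array([312.585, 184.216,   1.051]), array([312.914, 179.045,   1.045]), array([313.351, 172.18 ,   1.036])]
[array([310.434, 212.94 ,   1.061]), array([310.747, 208.004,   1.055]), array([311.161, 201.452,   1.046])]
[[1352 1015 1003 1002 1005 1001 1354 1350 1353 1360 1353 1050 1042 1033
  1030 1039 1349 1358]
 [1342 1014 1004 1006 1010 1007 1344 1339 1342 1344 1345 1344 1043 1038
  1033 1345 1347 1348]
 [1331 1019 1011 1010 1009 1006 1332 1337 1330 1331 1329 1331 1333 1037
  1332 1331 1334 1336]
 [1320 1318 1012 1011 1011 1010 1326 1329 1327 1324 1323 1323 1321 1326
  1328 1323 1325 1321]
 [1308 1309 1305 1021 1013 1016 1309 1310 1318 1309 1312 1313 1312 1321
  1315 1311 1316 1318]
 [1297 1297 1298 1301 1299 1301 1299 1300 1300 1305 1302 1300 1302 1302
  1302 1303 1302 1306]
 [1293 1292 1292 1291 1294 1293 1292 1295 1293 1294 1295 1291 1291 1292
  1290 1297 1291 1293]
 [1278 1281 1279 1280 1277 1284 1275 1279 1281 1287 1280 1287 1280 1285
  1283 1286 1285 1284]]
[[2473 2477 1347 1347 2550 2558 2751 2741 2718 2745 1381 2786 2819 2817
  2446]
 [2485 2498 1349 1349 2548 2556 2758 2745 2730 1402 1382 2783 2816 2830
  2441]
 [2488 2505 1350 1348 2550 2558 2782 2741 2731 1403 1383 2791 2834 2829
  2454]
 [2512 2528 1355 1358 2551 2571 2790 2740 2757 2764 1384 2790 2825 2862
  2466]
 [2507 2504 1377 1356 2561 2576 2626 2744 2759 2778 2772 2818 2842 2853
  2454]
 [2493 2503 2520 2560 2568 2581 2606 2614 2602 2784 2796 2811 2838 2856
  2457]
 [2510 2527 2541 2566 2557 2581 2571 2595 2625 2788 2813 2831 2862 2865
  2461]
 [2519 2532 2508 2527 2537 2563 2565 2598 2634 2772 2825 2838 2838 2831
  2484]]
```

The fingertips in the depth image end at z≈0.07, about 26 mm higher than the reported TCP. The start frame and s1 show the same offset. The tips are therefore still above the tab, so I'll open, descend 20 mm more and close again.

>>> arm_command:
  offset:
    - [0,0,0]
    - [0,0,0]
    - [0,0,0]
    - [0,0,0]
    - [0,0,0]
    - [0,0,0.15]
    - [0,0,0.15]
    - [0,0,0.15]
    - [0,0,0.1]
    - [0,0,0.1]
    - [0,0,0]
    - [0,0,0]
  rotation:
    - [0,0,0]
    - [0,0,0]
    - [0,0,0]
    - [0,0,0]
    - [0,0,0]
    - [0,0,0]
    - [0,0,0]
    - [0,0,0]
    - [0,0,0]
    - [0,0,0]
    - [0,0,0]
    - [0,0,0]
  hand: [0.5,0.5,0.5,0.5,0.5,0.5,0.5,0.5,0.5,0.5,0.5,0.5]

```text
time: 4.42
tcp_pos: [0.5275, 0.1725, 0.0241]
eef_rot: [-3.141, -0.0, 3.019]
contact_force: [-1.0, -0.2, -0.1]
opening: 0.503
grip_force: 0.0
```

>>> arm_command:
  offset:
    - [0,0,0]
    - [0,0,0]
    - [0,0,0]
    - [0,0,0]
    - [0,0,0]
    - [0,0,0]
    - [0,0,0]
    - [0,0,0]
  rotation:
    - [0,0,0]
    - [0,0,0]
    - [0,0,0]
    - [0,0,0]
    - [0,0,0]
    - [0,0,0]
    - [0,0,0]
    - [0,0,0]
  hand: [1,1,1,1,1,1,1,1]
  newtons: 30

```text
time: 5.08
tcp_pos: [0.5277, 0.1719, 0.0248]
eef_rot: [-3.141, 0.0, 3.019]
contact_force: [0.1, -6.0, 4.6]
opening: 0.104
grip_force: 34.2
```

Gripped, with an opening of about 9 mm. Now I'll ease up 1 mm and draw back along -y.

>>> arm_command:
  offset:
    - [0,0,-0.04]
    - [0,-0.1,0]
    - [0,-0.1,0]
    - [0,-0.1,0]
    - [0,-0.1,0]
    - [0,-0.1,0]
    - [0,-0.1,0]
    - [0,-0.06,0]
    - [0,-0.02,0]
    - [0,0,0]
    - [0,0,0]
  rotation:
    - [0,0,0]
    - [0,0,0]
    - [0,0,0]
    - [0,0,0]
    - [0,0,0]
    - [0,0,0]
    - [0,0,0]
    - [0,0,0]
    - [0,0,0]
    - [0,0,0]
    - [0,0,0]
  hand: [1,1,1,1,1,1,1,1,1,1,1]

```text
time: 6.0
tcp_pos: [0.525, 0.1521, 0.025]
eef_rot: [3.142, -0.0, 3.018]
contact_force: [3.9, 2.6, -15.3]
opening: 0.104
grip_force: 31.8
```

```bash
python3 -c "
from h import *
plan(rec(0,-.068),.0248,173)"
```

```text
at [0.525  0.1521 0.025 ] yaw 172.94 F [  3.9   2.6 -15.3] open 0.104 grip 31.8 t 6.0
turn/6deg [ 0.    -0.003 -0.009] shift/30mm [0.015 0.013 0.008]
```

>>> arm_command:
  offset:
    - [0,-0.05,0.04]
    - [0,0,0]
    - [0,0,0]
  rotation:
    - [0,0,0]
    - [0,0,0]
    - [0,0,0]
  hand: [1,1,1]

```text
time: 6.25
tcp_pos: [0.5251, 0.152, 0.0249]
eef_rot: [3.139, 0.0, 3.018]
contact_force: [1.9, 6.8, -9.1]
opening: 0.103
grip_force: 32.5
```

The retainer is at its stop, and the TCP there agrees with the measured frame to 0.4 mm. Now I'll release, rise, turn and travel to the tray.

>>> arm_command:
  offset:
    - [0,0.04,0]
    - [0,0,0]
    - [0,0,0]
    - [0,0,0]
    - [0,0,-0.3]
    - [0,0,-0.6]
    - [0,0,-0.9]
    - [0,0,-0.9]
    - [0,0,-0.8]
    - [0,0,0]
  rotation:
    - [0,0,0]
    - [0,0,0]
    - [0,0,0]
    - [0,0,0]
    - [0,0,0]
    - [0,0,0]
    - [0,0,0]
    - [0,0,0]
    - [0,0,0]
    - [0,0,0]
  hand: [0.5,0.5,0.5,0.5,0.5,0.5,0.5,0.5,0.5,0.5]

```text
time: 7.08
tcp_pos: [0.5283, 0.1526, 0.1354]
eef_rot: [3.138, 0.01, 3.019]
contact_force: [1.6, -0.8, -0.3]
opening: 0.5
grip_force: 0.0
```

>>> arm_command:
  offset:
    - [0,0,0]
    - [0,0,0]
    - [0,0,0]
    - [0,0,0]
    - [0,0,0]
    - [-0.37,-0.55,0]
    - [-0.37,-0.55,0]
    - [-0.37,-0.55,0]
    - [-0.37,-0.55,0]
    - [-0.37,-0.55,0]
    - [-0.37,-0.55,0]
    - [-0.37,-0.55,0]
    - [-0.37,-0.55,0]
    - [-0.37,-0.55,0]
    - [-0.37,-0.55,0]
    - [-0.37,-0.55,0]
    - [-0.37,-0.55,0]
    - [-0.37,-0.55,0]
    - [0,0,0]
    - [0,0,0]
  rotation:
    - [0,0,1]
    - [0,0,1]
    - [0,0,1]
    - [0,0,1]
    - [0,0,1]
    - [0,0,0]
    - [0,0,0]
    - [0,0,0]
    - [0,0,0]
    - [0,0,0]
    - [0,0,0]
    - [0,0,0]
    - [0,0,0]
    - [0,0,0]
    - [0,0,0]
    - [0,0,0]
    - [0,0,0]
    - [0,0,0]
    - [0,0,0]
    - [0,0,0]
  hand: [0.4,0.4,0.4,0.4,0.4,0.4,0.4,0.4,0.4,0.4,0.4,0.4,0.4,0.4,0.4,0.4,0.4,0.4,0.4,0.4]

```text
time: 8.75
tcp_pos: [0.5106, -0.1067, 0.1294]
eef_rot: [3.142, -0.001, 2.493]
contact_force: [0.6, -0.1, 0.1]
opening: 0.601
grip_force: 0.0
```

```bash
python3 -c "
from h import *
plan((.5123,-.1062),.045,143)
from station import *
f=grab_frame('scene');pickle.dump(f,open('s3.pkl','wb'))
cv2.imwrite('pics/s3.png',cv2.resize(f['img'][160:310,160:360,::-1],(800,600),interpolation=cv2.INTER_CUBIC))
def pr(f,X):
    c=np.array(f['R'])@X+np.array(f['t']);return np.round((f['fx']*c[0]/c[2]+f['cx'],f['fy']*c[1]/c[2]+f['cy']),1)
u=pr(f,np.array([.5123,-.1062,.040]));print('sink top predicted',u,'crop',(u-[160,160])*4)
u=pr(f,get_state()['tcp_pos']);print('tcp crop',(u-[160,160])*4)
"
```

```text
at [ 0.5106 -0.1067  0.1294] yaw 142.84 F [ 0.6 -0.1  0.1] open 0.601 grip 0.0 t 8.75
turn/6deg [ 0.001 -0.007 -0.027] shift/30mm [-0.036  0.05   2.812]
sink top predicted [198.9 256.7] crop [155.6 386.8]
tcp crop [140.4 231.2]
```

View pics/s3.png

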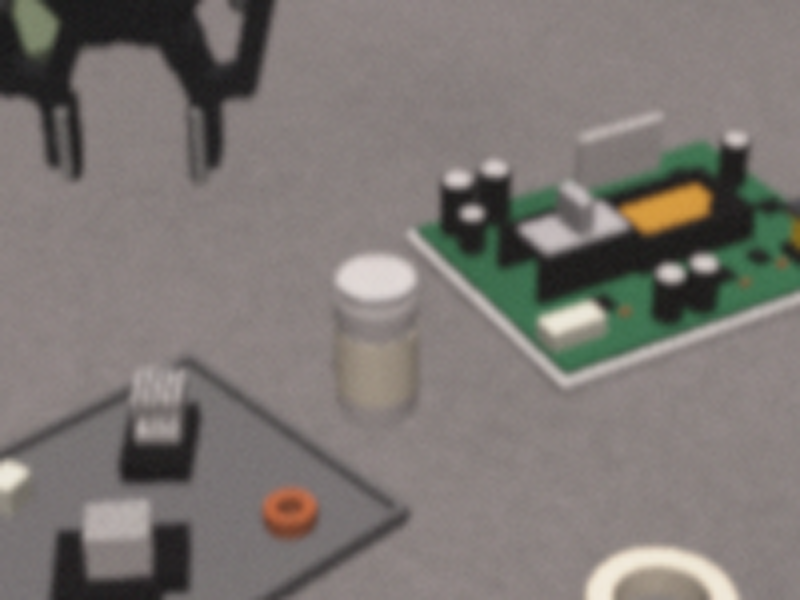

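The retainer is open, with the full orange floor visible at crop (665,205). Module_a's sink top at crop (158,385) matches my prediction of (156,387). The fingertips again sit about 26 mm above the reported TCP, so I'll descend with that allowance.

>>> arm_command:
  offset:
    - [-0.03,0.05,0.4]
    - [0,0,0.6]
    - [0,0,0.7]
    - [0,0,0.7]
    - [0,0,0.6]
    - [0,0,0.5]
    - [0,0,0.4]
    - [0,0,0.2]
    - [0,0,0.1]
    - [0,0,0.05]
    - [0,0,0]
    - [0,0,0]
  rotation:
    - [0,0,-0.03]
    - [0,0,0]
    - [0,0,0]
    - [0,0,0]
    - [0,0,0]
    - [0,0,0]
    - [0,0,0]
    - [0,0,0]
    - [0,0,0]
    - [0,0,0]
    - [0,0,0]
    - [0,0,0]
  hand: [0.4,0.4,0.4,0.4,0.4,0.4,0.4,0.4,0.4,0.4,0.4,0.4]

```text
time: 9.8
tcp_pos: [0.5132, -0.1055, 0.0026]
eef_rot: [3.141, 0.001, 2.498]
contact_force: [0.1, -0.0, -1.1]
opening: 0.6
grip_force: 0.0
```

```bash
python3 -c "
from h import *
plan((.5123,-.1062),.0,143)
from station import *
f=grab_frame('scene');pickle.dump(f,open('s4.pkl','wb'))
cv2.imwrite('pics/s4.png',cv2.resize(f['img'][210:300,150:270,::-1],(800,600),interpolation=cv2.INTER_CUBIC))
"
```

```text
at [ 0.5132 -0.1055  0.0026] yaw 143.15 F [ 0.1 -0.  -1.1] open 0.6 grip 0.0 t 9.8
turn/6deg [0.006 0.011 0.025] shift/30mm [ 0.009 -0.037  0.086]
```

View pics/s4.png

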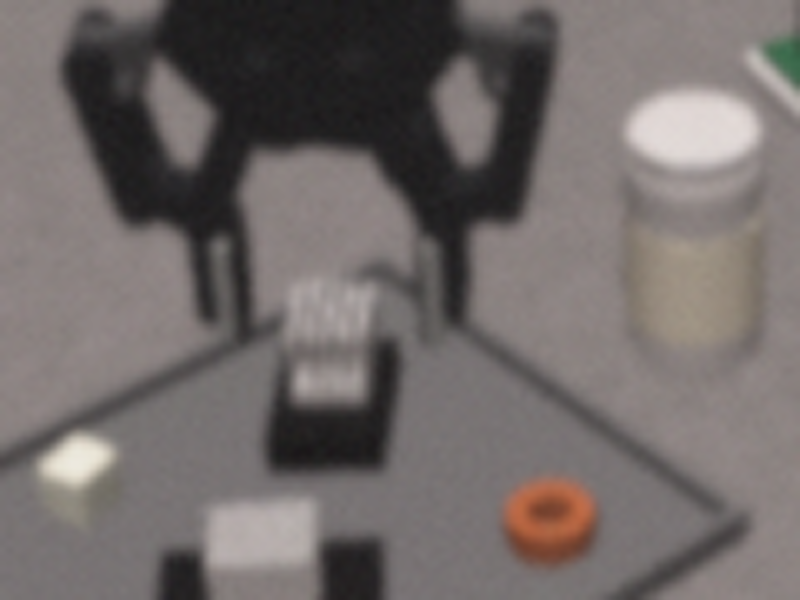

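The fingers straddle the heat sink evenly, with tips at crop (240,340) and (425,340) and the sink at (335,310). The tips are about 11 mm below its top. I'll go down 3 mm more and grip.

>>> arm_command:
  offset:
    - [0.01,-0.03,0.1]
    - [0,0,0]
    - [0,0,0]
    - [0,0,0]
    - [0,0,0]
    - [0,0,0]
    - [0,0,0]
    - [0,0,0]
    - [0,0,0]
  rotation:
    - [0,0,0]
    - [0,0,0]
    - [0,0,0]
    - [0,0,0]
    - [0,0,0]
    - [0,0,0]
    - [0,0,0]
    - [0,0,0]
    - [0,0,0]
  hand: [0.4,0.4,1,1,1,1,1,1,1]
  newtons: 40

```text
time: 10.6
tcp_pos: [0.512, -0.1062, -0.0009]
eef_rot: [3.141, 0.0, 2.498]
contact_force: [-0.7, -1.4, 4.0]
opening: 0.241
grip_force: 39.7
```

>>> arm_command:
  offset:
    - [0,0,-0.1]
    - [0,0,-0.2]
    - [0,0,-0.4]
    - [0,0,-0.6]
    - [0,0,-0.8]
    - [0,0,-0.8]
    - [0,0,-0.8]
    - [0,0,-0.6]
    - [0,0,-0.3]
    - [0,0,0]
    - [0,0,0]
  rotation:
    - [0,0,0]
    - [0,0,0]
    - [0,0,0]
    - [0,0,0]
    - [0,0,0]
    - [0,0,0]
    - [0,0,0]
    - [0,0,0]
    - [0,0,0]
    - [0,0,0]
    - [0,0,0]
  hand: [1,1,1,1,1,1,1,1,1,1,1]

```text
time: 11.52
tcp_pos: [0.5115, -0.106, 0.1366]
eef_rot: [-3.142, -0.0, 2.498]
contact_force: [-0.3, -0.2, -1.6]
opening: 0.244
grip_force: 39.2
```

```bash
python3 -c "
from h import *
plan(RC,.14,83)"
```

```text
at [ 0.5115 -0.106   0.1366] yaw 143.14 F [-0.3 -0.2 -1.6] open 0.244 grip 39.2 t 11.52
turn/6deg [-2.0000e-03 -3.0000e-03  1.0023e+01] shift/30mm [10.871 -0.617 -0.115]
```

Module lifted. Now the 60° turn and travel over to the recess.

>>> arm_command:
  offset:
    - [0,0,0]
    - [0,0,0]
    - [0,0,0]
    - [0,0,0]
    - [0,0,0]
    - [0,0,0]
    - [0,0,0]
    - [0,0,0]
    - [0,0,0]
    - [0,0,0]
    - [0.2,0,0]
    - [0.4,0,0]
    - [0.6,0,0]
    - [0.7,-0.1,0]
    - [0.7,-0.1,0]
    - [0.7,-0.1,0]
    - [0.7,-0.1,0]
    - [0.7,-0.1,0]
    - [0.7,-0.1,0]
    - [0.7,0,0]
  rotation:
    - [0,0,1]
    - [0,0,1]
    - [0,0,1]
    - [0,0,1]
    - [0,0,1]
    - [0,0,1]
    - [0,0,1]
    - [0,0,1]
    - [0,0,1]
    - [0,0,1]
    - [0,0,0]
    - [0,0,0]
    - [0,0,0]
    - [0,0,0]
    - [0,0,0]
    - [0,0,0]
    - [0,0,0]
    - [0,0,0]
    - [0,0,0]
    - [0,0,0]
  hand: [1,1,1,1,1,1,1,1,1,1,1,1,1,1,1,1,1,1,1,1]

```text
time: 13.18
tcp_pos: [0.5145, 0.0798, 0.1361]
eef_rot: [-3.139, 0.0, 1.454]
contact_force: [-0.1, -1.5, -0.9]
opening: 0.246
grip_force: 39.2
```

>>> arm_command:
  offset:
    - [0.7,0,0]
    - [0.7,0,0]
    - [0.7,0,0]
    - [0.7,0,0]
    - [0.7,0,0]
    - [0.6,0,0]
    - [0.4,0,0]
    - [0.2,0,0]
    - [0,0,0]
    - [0,0,0]
  rotation:
    - [0,0,0]
    - [0,0,0]
    - [0,0,0]
    - [0,0,0]
    - [0,0,0]
    - [0,0,0]
    - [0,0,0]
    - [0,0,0]
    - [0,0,0]
    - [0,0,0]
  hand: [1,1,1,1,1,1,1,1,1,1]

```text
time: 14.02
tcp_pos: [0.5322, 0.2175, 0.1365]
eef_rot: [-3.141, 0.001, 1.452]
contact_force: [0.4, 0.3, -1.1]
opening: 0.242
grip_force: 39.2
```

```bash
python3 -c "
from h import *
plan(RC,.05,83)"
```

```text
at [0.5322 0.2175 0.1365] yaw 83.2 F [ 0.4  0.3 -1.1] open 0.242 grip 39.2 t 14.02
turn/6deg [-0.008  0.008  0.034] shift/30mm [0.085 0.012 2.884]
```

>>> arm_command:
  offset:
    - [0.085,0.01,0.3]
    - [0,0,0.5]
    - [0,0,0.6]
    - [0,0,0.6]
    - [0,0,0.5]
    - [0,0,0.4]
    - [0,0,0.25]
    - [0,0,0.1]
    - [0,0,0]
    - [0,0,0]
  rotation:
    - [0,0,0.03]
    - [0,0,0]
    - [0,0,0]
    - [0,0,0]
    - [0,0,0]
    - [0,0,0]
    - [0,0,0]
    - [0,0,0]
    - [0,0,0]
    - [0,0,0]
  hand: [1,1,1,1,1,1,1,1,1,1]

```text
time: 14.85
tcp_pos: [0.5338, 0.2201, 0.0398]
eef_rot: [3.141, -0.0, 1.447]
contact_force: [-0.2, -0.1, -0.1]
opening: 0.247
grip_force: 39.2
```

```bash
python3 -c "
from h import *
plan(RC,.03,83)
from station import *
f=grab_frame('scene');pickle.dump(f,open('s5.pkl','wb'));im=cv2.resize(f['img'][155:260,265:405,::-1],(800,600),interpolation=cv2.INTER_CUBIC)
# predicted base outline of module and rim mouth
def pr(X):
    c=np.array(f['R'])@X+np.array(f['t']);return ((f['fx']*c[0]/c[2]+f['cx']-265+.5)*800/140,(f['fy']*c[1]/c[2]+f['cy']-155+.5)*600/105)
for z,w,h,col in((.034,.019,.032,(0,0,255)),(.034,.027,.040,(255,255,0))):
    P=np.array([pr(np.r_[rec(a*w,b*h),z]) for a,b in((1,1),(1,-1),(-1,-1),(-1,1))]);cv2.polylines(im,[P.astype(np.int32)],True,col,1)
z=get_state()['tcp_pos'][2]+.005
P=np.array([pr(np.r_[rec(a*.017,b*.030),z]) for a,b in((1,1),(1,-1),(-1,-1),(-1,1))]);cv2.polylines(im,[P.astype(np.int32)],True,(255,0,255),1)
cv2.imwrite('pics/s5.png',im)
"
```

```text
at [0.5338 0.2201 0.0398] yaw 82.94 F [-0.2 -0.1 -0.1] open 0.247 grip 39.2 t 14.85
turn/6deg [ 0.008 -0.004 -0.011] shift/30mm [-0.007 -0.028  0.328]
```

View pics/s5.png

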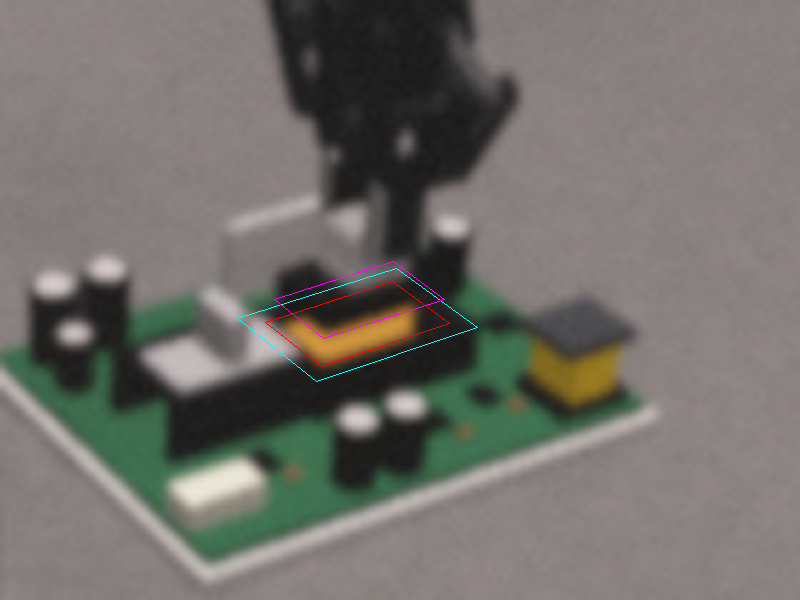

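The frame overlays agree: the rim corner at (477,327) and the orange near corner at (318,367) both match. The module hangs level over the recess with its cut corner at +x+y. Lowering gently.

>>> arm_command:
  offset:
    - [0,0,0.1]
    - [0,0,0.1]
    - [0,0,0.1]
    - [0,0,0.08]
    - [0,0,0.06]
    - [0,0,0.04]
    - [0,0,0]
    - [0,0,0]
  rotation:
    - [0,0,0]
    - [0,0,0]
    - [0,0,0]
    - [0,0,0]
    - [0,0,0]
    - [0,0,0]
    - [0,0,0]
    - [0,0,0]
  hand: [1,1,1,1,1,1,1,1]

```text
time: 15.57
tcp_pos: [0.5333, 0.2203, 0.0249]
eef_rot: [-3.141, -0.0, 1.448]
contact_force: [-0.2, 0.7, -1.2]
opening: 0.248
grip_force: 39.2
```

The underside is below the rim with no contact, so it has entered. Now I'll press home.

>>> arm_command:
  offset:
    - [0,0,0.05]
    - [0,0,0.05]
    - [0,0,0.05]
    - [0,0,0.05]
    - [0,0,0.04]
    - [0,0,0.03]
    - [0,0,0]
    - [0,0,0]
  rotation:
    - [0,0,0]
    - [0,0,0]
    - [0,0,0]
    - [0,0,0]
    - [0,0,0]
    - [0,0,0]
    - [0,0,0]
    - [0,0,0]
  hand: [1,1,1,1,1,1,1,1]

```text
time: 16.23
tcp_pos: [0.5336, 0.2204, 0.0171]
eef_rot: [3.141, -0.0, 1.448]
contact_force: [-0.9, -0.0, 4.1]
opening: 0.245
grip_force: 39.9
```

>>> arm_command:
  offset:
    - [0,0,0.04]
    - [0,0,0.04]
    - [0,0,0.03]
    - [0,0,0]
    - [0,0,0]
  rotation:
    - [0,0,0]
    - [0,0,0]
    - [0,0,0]
    - [0,0,0]
    - [0,0,0]
  hand: [1,1,1,1,1]

```text
time: 16.65
tcp_pos: [0.5337, 0.2204, 0.0169]
eef_rot: [3.14, -0.001, 1.448]
contact_force: [-6.2, -2.5, 23.9]
opening: 0.244
grip_force: 42.3
```

There is a hard stop at 24 N, at exactly the expected depth of 6 mm of carrier travel. I'll ease off, release, rise and move behind the tab, then check the seating.

>>> arm_command:
  offset:
    - [0,0,-0.1]
    - [0,0,0]
    - [0,0,0]
    - [0,0,0]
    - [0,0,0]
    - [0,0,-0.2]
    - [0,0,-0.5]
    - [0,0,-0.7]
    - [0,0,-0.7]
    - [0,0,-0.5]
    - [0,0,-0.2]
    - [0,0,0]
    - [-0.35,0,0]
    - [-0.5,0,0]
    - [-0.6,0,0]
    - [-0.6,0,0]
    - [-0.6,0,0]
    - [-0.5,0,0]
    - [0,0,0]
    - [0,0,0]
  rotation:
    - [0,0,0]
    - [0,0,0]
    - [0,0,0]
    - [0,0,0]
    - [0,0,0]
    - [0,0,0]
    - [0,0,0]
    - [0,0,0]
    - [0,0,0]
    - [0,0,0]
    - [0,0,0]
    - [0,0,0]
    - [0,0,0]
    - [0,0,0]
    - [0,0,0]
    - [0,0,0]
    - [0,0,0]
    - [0,0,0]
    - [0,0,0]
    - [0,0,0]
  hand: [0.55,0.55,0.55,0.55,0.55,0.55,0.55,0.55,0.55,0.55,0.55,0.55,1,1,1,1,1,1,1,1]
  newtons: 30

```text
time: 18.32
tcp_pos: [0.5208, 0.1249, 0.0997]
eef_rot: [-3.139, 0.001, 1.446]
contact_force: [0.3, 0.1, -0.4]
opening: 0.001
grip_force: 0.0
```

```bash
python3 -c "
from h import *
plan(rec(.0005,-.096),.025,83)
from station import *
f=grab_frame('scene');pickle.dump(f,open('s6.pkl','wb'));im=cv2.resize(f['img'][165:255,265:385,::-1],(800,600),interpolation=cv2.INTER_CUBIC)
cv2.imwrite('pics/s6.png',im)
"
```

```text
at [0.5208 0.1249 0.0997] yaw 82.83 F [ 0.3  0.1 -0.4] open 0.001 grip 0.0 t 18.32
turn/6deg [-0.02   0.006 -0.029] shift/30mm [-0.003  0.032  2.49 ]
```

View pics/s6.png

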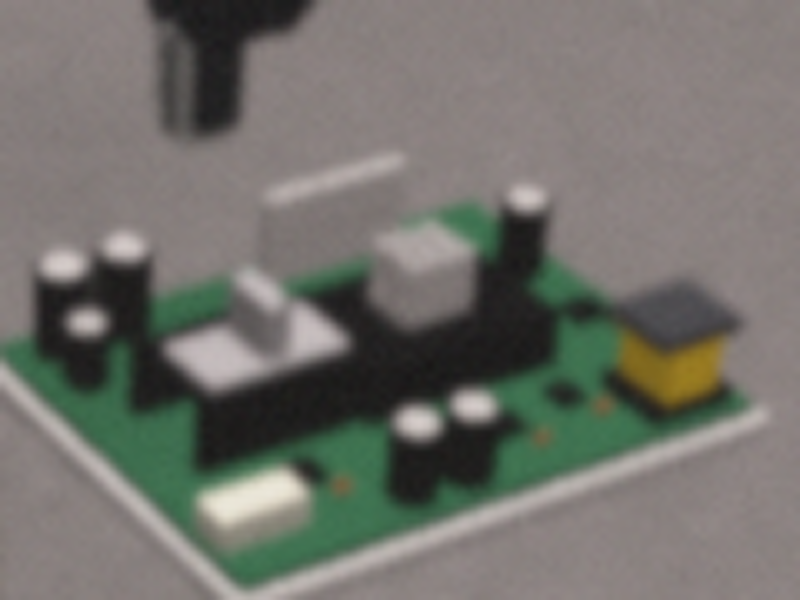

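The module is seated flush, with its heat sink at (422,275) and the tab at (265,310). The shut fingers are behind the tab, so I'll descend and push forward.

>>> arm_command:
  offset:
    - [0,0.03,0.3]
    - [0,0,0.6]
    - [0,0,0.6]
    - [0,0,0.5]
    - [0,0,0.3]
    - [0,0,0.15]
    - [0,0,0.05]
    - [0,0,0]
    - [0,0,0]
  rotation:
    - [0,0,0]
    - [0,0,0]
    - [0,0,0]
    - [0,0,0]
    - [0,0,0]
    - [0,0,0]
    - [0,0,0]
    - [0,0,0]
    - [0,0,0]
  hand: [1,1,1,1,1,1,1,1,1]

```text
time: 19.12
tcp_pos: [0.5232, 0.1266, 0.0262]
eef_rot: [3.14, -0.001, 1.448]
contact_force: [0.5, 0.1, -0.0]
opening: -0.004
grip_force: 0.0
```

>>> arm_command:
  offset:
    - [0.1,0,0]
    - [0.1,0,0]
    - [0.1,0,0]
    - [0.1,0,0]
    - [0.1,0,0]
    - [0.1,0,0]
    - [0.1,0,0]
    - [0.1,0,0]
    - [0.1,0,0]
    - [0,0,0]
    - [0,0,0]
  rotation:
    - [0,0,0]
    - [0,0,0]
    - [0,0,0]
    - [0,0,0]
    - [0,0,0]
    - [0,0,0]
    - [0,0,0]
    - [0,0,0]
    - [0,0,0]
    - [0,0,0]
    - [0,0,0]
  hand: [1,1,1,1,1,1,1,1,1,1,1]

```text
time: 20.03
tcp_pos: [0.5256, 0.1538, 0.0254]
eef_rot: [-3.141, -0.001, 1.448]
contact_force: [0.2, 0.2, 0.0]
opening: 0.001
grip_force: 0.0
```

```bash
python3 -c "
from h import *
plan(rec(.0005,-.064),.025,83)"
```

```text
at [0.5256 0.1538 0.0254] yaw 82.95 F [0.2 0.2 0. ] open 0.001 grip 0.0 t 20.03
turn/6deg [-0.007 -0.007 -0.008] shift/30mm [ 0.088 -0.012  0.012]
```

>>> arm_command:
  offset:
    - [0.06,0,0]
    - [0.06,0,0]
    - [0.04,0,0]
  rotation:
    - [0,0,0]
    - [0,0,0]
    - [0,0,0]
  hand: [1,1,1]

```text
time: 20.28
tcp_pos: [0.5257, 0.1561, 0.0254]
eef_rot: [-3.14, 0.004, 1.45]
contact_force: [0.4, -12.6, 3.7]
opening: -0.002
grip_force: 5.9
```

```bash
python3 -c "
from h import *
plan(rec(.0005,-.064),.025,83)
from station import *
f=grab_frame('scene');pickle.dump(f,open('s7.pkl','wb'));im=cv2.resize(f['img'][165:255,265:385,::-1],(800,600),interpolation=cv2.INTER_CUBIC)
cv2.imwrite('pics/s7.png',im)
"
```

```text
at [0.5257 0.1561 0.0254] yaw 83.06 F [  0.4 -12.6   3.7] open -0.002 grip 5.9 t 20.28
turn/6deg [-0.014  0.038  0.01 ] shift/30mm [ 0.01  -0.006  0.012]
```

View pics/s7.png

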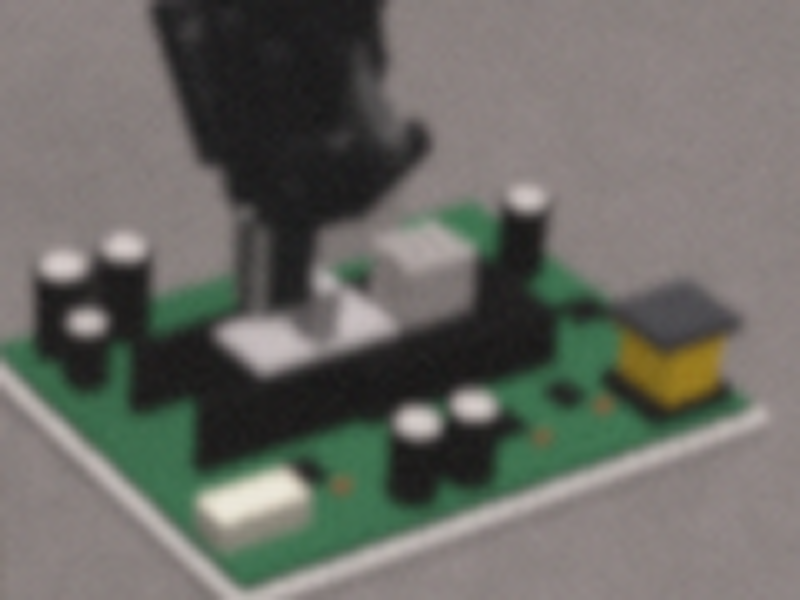

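The blade now reaches over the module's end (tip near (390,325)), and the force rose to 12.6 N at the expected closed position of -64 mm. One small push will confirm the stop, then I'll back off and rise.

>>> arm_command:
  offset:
    - [0.05,0,0]
    - [0,0,0]
    - [0,0,0]
  rotation:
    - [0,0,0]
    - [0,0,0]
    - [0,0,0]
  hand: [1,1,1]

```text
time: 20.58
tcp_pos: [0.5257, 0.1561, 0.0254]
eef_rot: [-3.14, 0.006, 1.45]
contact_force: [-0.0, -12.8, 2.7]
opening: 0.002
grip_force: 6.5
```

>>> arm_command:
  offset:
    - [-0.2,0,0]
    - [-0.3,0,0]
    - [-0.2,0,0]
    - [0,0,-0.4]
    - [0,0,-0.8]
    - [0,0,-0.9]
    - [0,0,-0.9]
    - [0,0,-0.9]
    - [-0.6,0,-0.6]
    - [-0.9,-0.5,0]
    - [-0.9,-0.8,0]
    - [-0.9,-0.8,0]
    - [-0.8,-0.8,0]
    - [-0.6,-0.8,0]
    - [-0.4,-0.8,0]
    - [0,-0.8,0]
    - [0,-0.6,0]
    - [0,0,0]
    - [0,0,0]
  rotation:
    - [0,0,0]
    - [0,0,0]
    - [0,0,0]
    - [0,0,0]
    - [0,0,0]
    - [0,0,0]
    - [0,0,0]
    - [0,0,0]
    - [0,0,0]
    - [0,0,0]
    - [0,0,0]
    - [0,0,0]
    - [0,0,0]
    - [0,0,0]
    - [0,0,0]
    - [0,0,0]
    - [0,0,0]
    - [0,0,0]
    - [0,0,0]
  hand: [1,1,1,1,1,1,1,1,1,1,1,1,1,1,1,1,1,1,1]

```text
time: 22.17
tcp_pos: [0.3295, 0.0085, 0.1609]
eef_rot: [3.14, -0.001, 1.448]
contact_force: [0.8, 0.6, 0.5]
opening: 0.001
grip_force: 0.0
```

```bash
python3 -c "
from h import *
plan(rec(0,-.064),.025,83)
from station import *
t=grab_frame('top');f=grab_frame('scene')
a=cv2.resize(t['img'][180:240,195:265,::-1],(400,343),interpolation=cv2.INTER_CUBIC);b=cv2.resize(f['img'][185:245,275:345,::-1],(400,343),interpolation=cv2.INTER_CUBIC)
cv2.imwrite('pics/end.png',np.hstack([a,b]))
I=t['img'].astype(float);s=np.minimum(I.min(2),255)
# blade tip: white edge along recess centreline off the sink (x=+-13mm) at z=.0395
for x in(-.013,.013):
    v=[];Y=np.arange(-.032,-.008,.0005)
    for y in Y:
        c=np.array(t['R'])@np.r_[rec(x,y),.0395]+np.array(t['t']);p=np.float32([[[t['fx']*c[0]/c[2]+t['cx'],t['fy']*c[1]/c[2]+t['cy']]]])
        v.append(cv2.remap(s.astype(np.float32),p[...,0],p[...,1],cv2.INTER_LINEAR)[0,0])
    print(x,list(zip((Y*1e3).round(1)[::4],np.round(v)[::4])))
"
```

```text
at [0.3295 0.0085 0.1609] yaw 82.95 F [0.8 0.6 0.5] open 0.001 grip 0.0 t 22.17
turn/6deg [ 0.016 -0.007 -0.009] shift/30mm [5.692 5.87  4.528]
-0.013 [(np.float64(-32.0), np.float32(163.0)), (np.float64(-30.0), np.float32(162.0)), (np.float64(-28.0), np.float32(164.0)), (np.float64(-26.0), np.float32(163.0)), (np.float64(-24.0), np.float32(158.0)), (np.float64(-22.0), np.float32(145.0)), (np.float64(-20.0), np.float32(120.0)), (np.float64(-18.0), np.float32(92.0)), (np.float64(-16.0), np.float32(83.0)), (np.float64(-14.0), np.float32(86.0)), (np.float64(-12.0), np.float32(93.0)), (np.float64(-10.0), np.float32(99.0))]
0.013 [(np.float64(-32.0), np.float32(157.0)), (np.float64(-30.0), np.float32(157.0)), (np.float64(-28.0), np.float32(157.0)), (np.float64(-26.0), np.float32(159.0)), (np.float64(-24.0), np.float32(155.0)), (np.float64(-22.0), np.float32(141.0)), (np.float64(-20.0), np.float32(115.0)), (np.float64(-18.0), np.float32(88.0)), (np.float64(-16.0), np.float32(77.0)), (np.float64(-14.0), np.float32(89.0)), (np.float64(-12.0), np.float32(108.0)), (np.float64(-10.0), np.float32(123.0))]
```

View pics/end.png

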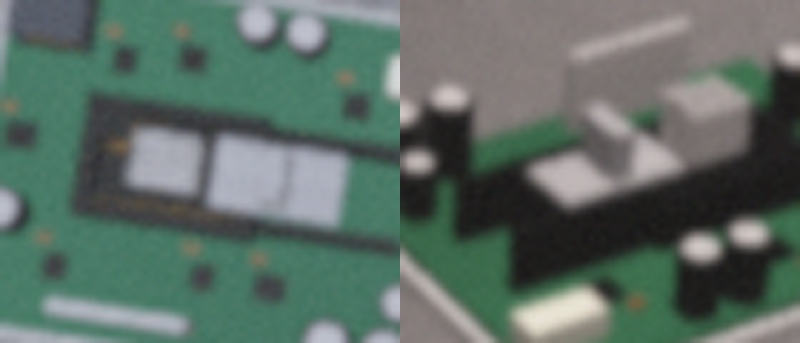

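The final views show the blade tip at -20 mm, which is fully closed, over the module's end. The module is flush in the recess and the arm is clear. Handing in.

```bash
python3 -c "
from station import *
print(close_job())"
```

```text
the job is handed in; nothing more can be done
None
```

I fitted module_a in the recess and pressed it flush, pushed the retainer fully closed over its end, and handed the job in at about 22 s with the arm clear and nothing else moved.

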